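# Check the plate gap of a gel cassette with a feeler wedge

## Robot

A 6-joint arm with a two-finger parallel gripper is mounted at the origin on a cart in front of the work surface, level with it; the furniture and walls round the work are solid. World frame = base frame: x ahead of the robot, y to its left, z up, the work surface at z = 0. Lengths are in mm, angles in rad, forces in N, time in s.
With the tool pointing down it reaches from about 275 to 825 mm from the base axis. Payload 4.9 kg.
Tool frame: the origin (TCP) lies at the very end of the fingers, on their centre line; the grasp point (between the pads) lies 19 mm behind it; z points along the fingers, y is the direction in which the jaws open and shut (so a half turn about z gives the same grasp; the last joint's range is limited). The gripper opens to 85 mm and grips with 20 to 120 N. Pads are 22 mm wide; open, the fingers measure 114 mm over their backs; the gripper's body (76 mm by 85 mm) begins 54 mm behind the grasp point. The pads swing forward as they close: fully open they stand 13 mm farther back than shut.
Start: joints at [0.99, 0.326, -0.193, 1.052, 0, 1.437], TCP at [237.642, 496.029, 231.281] pointing down, gripper open.
Joint ranges: [-2.65, 2.65], [-0.97, 1.79], [-1.3, 1.35], [-1.93, 2.1], [-1.47, 1.37], [-3.14, 3.14]. Speed limits (rad/s): [2.57, 2.57, 3.14, 3.14, 3.14, 3.14].

## Interface

Orientations are given as [roll, pitch, yaw] about the fixed x, y, z axes, in that order (R = Rz(yaw) Ry(pitch) Rx(roll)).
In Python, from bench import bot, solve_ik, imaging gives the robot as it stands. Calls block until the motion is done:
- bot.move_ptp(position, orientation): joint-space move of the TCP to a pose.
- bot.movel(position, rot=None, max_speed=150, threshold=None): straight line of the TCP; rot=None keeps the orientation; max_speed is the mean speed in mm/s. With threshold (N) it stops when the force on the tool has changed by that much, and returns True; else False.
- bot.move_j(angles): joint-space move.
- bot.grip(opening, effort=None): opening from 0.0 (shut) to 1.0 (fully open); effort is the grip in N (None keeps the last); returns when the fingers have stopped.
- bot.dwell(seconds).
- solve_ik(position, orientation): joint angles nearest the present ones, or None.
- bot.get_state(): the state.
- imaging.capture(name): name is "scene" or "top" or "wrist"; returns the picture (480x640x3 uint8, blue, green, red); there is no depth.
- imaging.camera_model(name): a dict with "K" (3x3 intrinsics, pixels), "k1" (the pictures are not rectified: a ray, as slopes to the right and down, at radius r is drawn at 1 + k1 r^2 times it, then the intrinsics apply), "position" and "rotation" of the camera in the world. Camera axes: x right, y up, looking along -z (the intrinsics and any distortion apply to the point x, -y, -z); pixel columns grow to the right and rows downward; lengths in mm; the calibration is good to about 2 mm. A picture is of the moment at which its call begins: read the wrist's pose just before it. camera_model takes no time and is no camera call; for the wrist camera it gives the pose at the moment of the call.
A pose or a line that the arm cannot do raises bot.IKError and nothing moves.
- bot.sign_off(): hands the job in, once; it reports no verdict.
The state is a dict: "t": time; "qpos": joint angles; "joint_velocities": joint speeds; "effort": joint torques, N m; "tcp_pos": TCP position; "orientation": TCP orientation; "contact_force": force on the tool from outside, world axes, zero at the start; "wrist_torque": the same for the moment, N m; "opening": opening from 0.0 (shut) to 1.0 (fully open).
Only numpy, scipy, OpenCV 4.12 (cv2) and the standard library are available. Lean on these libraries where they do the work, as an engineer would, in place of code of your own. Each camera call takes 0.05 s, during which the arm holds its last target.

## Task

Before this gel cassette is poured, its plate gap has to be checked: take the aluminium feeler wedge with the orange handle out of its rack and, near the middle of the cassette's width, slide it upright, tip down and flat side to the taller rear glass, into the gap between the two glass plates until it drags snugly on both, without forcing it. Finish still gripping the wedge and holding it still at that depth, so that the gap can be read off it; do not let go, and leave everything else where it stands.

Things in the scene. Friction and masses are not known exactly. Their poses are not given: they have to be found in the camera images.
- gauge: Feeler wedge, 80 g: aluminium blade 95 mm long, 20 mm wide (its y), under an orange handle 14 mm (x) by 30 mm (y) by 50 mm tall. Origin on its long axis level with the blade's tip; z up to the handle. Starts hanging upright by the handle's shoulders in a slot of the rack, tip 20 mm above the bench, its axes parallel to the rack's
- gauge_tip (a point): Centre of the blade's tip, at (6, 0, 0) mm in the wedge's frame. The blade's back is flat, at x = +7 mm, in line with the handle's +x face. Its front slopes: 2 mm thick at the tip, 11 mm thicker per 100 mm of height, 12.5 mm at the handle
- gauge_handle (a point): Centre of the orange handle, at (0, 0, 120) mm in the wedge's frame; the handle spans z = 95 to 145 mm
- rack: White rack, fixed: base 90 x 160 mm, top plate 56 x 150 mm, its upper face 115 mm above the bench, with two slots 15 x 23 mm at y = +40 and -40 mm; the wedge hangs in one, the plate separator in the other, either way round. Origin under its centre, z up, its +x away from the robot (within 0.35 rad)
- separator: Green plastic plate separator, handle the same size as the wedge's, hanging in the other slot; not needed, leave it there. Origin at its tip, z up
- stand: Grey casting stand, fixed, base 120 x 196 mm, holding the cassette: two upright parallel glass plates 150 mm wide (stand's y), 5 mm thick, open at the top, the floor between them 18 mm above the bench. Origin under its centre, z up, +x from the shorter front plate to the taller rear one, away from the robot (within 0.35 rad). End posts at y = +-77 to 91 mm, 132 mm high
- front_plate: The shorter glass plate, nearer the robot, top edge 118 mm above the bench, its inner top edge bevelled (3 mm over the last 4 mm). Sprung screws press on it: it gives way to the stand's -x, 1 N to start and 4.5 N more per mm. Origin at its foot, on the inner face. Black clamp knobs stand before its ends, y = +-55 to 73 mm
- rear_plate: The taller glass plate, top edge 134 mm above the bench, so that its inner face stands free above the front plate. Sprung likewise to the stand's +x: 1 N to start and 4.5 N more per mm. Origin at its foot, on the inner face
- front_edge (a point): Point on the front plate's inner face at the middle of its width, just below the bevel, 114 mm above the bench, where the wedge first touches. Axes as the stand's. The gap from here to rear_edge along the stand's x differs from start to start, 4 to 6.5 mm
- rear_edge (a point): Point on the rear plate's inner face straight across from front_edge. Axes as the stand's. With friction near 0.6 on each plate the wedge resists being pushed down with about 1.2 times the squeeze on one plate. Snug is a squeeze of 1 to 7 N on each plate, 2 to 5 N at best: some 5 to 15 mm deeper than first touch
- comb: white gel comb lying on the bench, 118 x 48 x 8 mm, bystander
- marker: red and white marker pen lying on the bench, 135 mm, bystander
- forceps: steel forceps lying on the bench, 132 mm, bystander
- lens_tissue: small booklet lying on the bench, 50 x 74 x 10 mm, bystander

How it is judged:
By the outcome, as a careful person would: the job done as asked, in the order asked, and still so for the second after the job is handed in, while the arm keeps its last pose, push and grip.
It also fails if it takes over 51 s, if anything falls off the work surface, if the arm or the gripper's body presses on something with over 40 N, if the wrist force passes 120 N, or if a joint passes its speed limit or range.

## Working session

There is one attempt and no reset: what is moved stays moved. The work goes in short steps, each a Python script; the robot and the scene stay as the last script left them, time stands still between calls to the robot, and variables do not carry over. Pictures are saved under pics/ and viewed, and the job is handed in when it is done.

```bash
mkdir -p pics; ls; python3 - <<'E'
from bench import bot, solve_ik, imaging
import cv2
for n in ("scene","top","wrist"):
    m=imaging.camera_model(n); im=imaging.capture(n); cv2.imwrite(f"pics/{n}0.png",im)
    print(n,m)
print(bot.get_state())
E
```

```text
pics
scene {'K': array([[499.66254228,   0.        , 321.28101368],
       [  0.        , 499.66254228, 237.64923649],
       [  0.        ,   0.        ,   1.        ]]), 'k1': -0.09710167729414895, 'position': array([-476.56318171,  516.19900627,  611.62079809]), 'rotation': array([ 1.13652086, -0.00727651, -2.05128072])}
top {'K': array([[545.4084322 ,   0.        , 320.80113357],
       [  0.        , 545.4084322 , 243.73336583],
       [  0.        ,   0.        ,   1.        ]]), 'k1': -0.0036649824561355575, 'position': array([ 368.37187904,    7.68034575, 1342.87804678]), 'rotation': array([ 0.09900535, -0.00794905, -1.54145666])}
wrist {'K': array([[419.40599974,   0.        , 323.450767  ],
       [  0.        , 419.40599974, 241.43566961],
       [  0.        ,   0.        ,   1.        ]]), 'k1': -0.044345396887861224, 'position': array([175.58202897, 524.43683696, 371.63896853]), 'rotation': array([-0.27479967,  0.0016106 ,  1.12304866])}
{'t': 0.15, 'qpos': array([ 9.89802981e-01,  3.26776039e-01, -1.93333457e-01,  1.05202260e+00,
        2.10602933e-05,  1.43663064e+00]), 'joint_velocities': array([ 0.00145661, -0.00198581,  0.00246788, -0.00061636,  0.00067349,
       -0.00151061]), 'effort': array([ 1.29725198e-03, -4.43703961e+01,  2.62664884e+01,  1.04306368e-02,
       -1.01635017e-04,  1.40283842e-05]), 'tcp_pos': array([237.38228528, 495.64767145, 230.68828612]), 'orientation': array([-3.14027171e+00, -1.99547846e-04,  2.69476485e+00]), 'contact_force': array([ 0.48212893, -0.27407755, -0.38640484]), 'wrist_torque': array([ 0.00937082, -0.03116661,  0.01515066]), 'opening': 0.9981254267155422}
```

View pics/scene0.png

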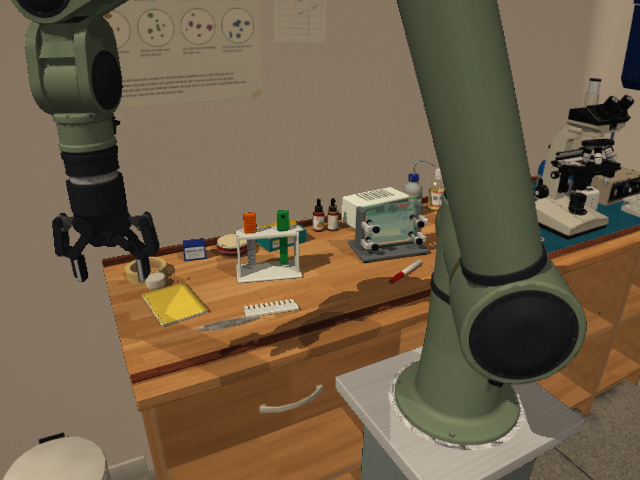

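View pics/top0.png

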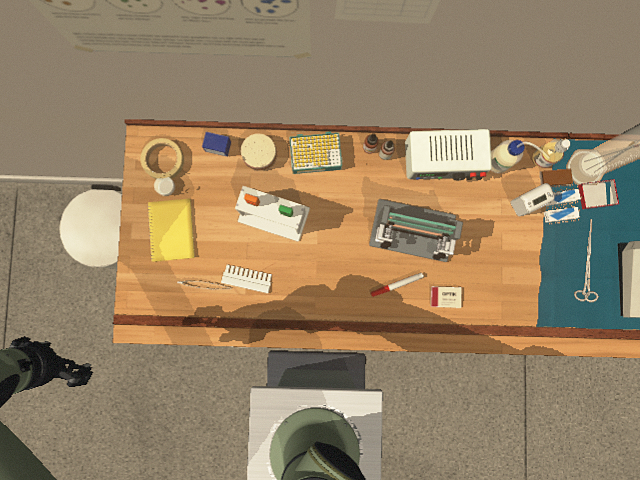

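View pics/wrist0.png

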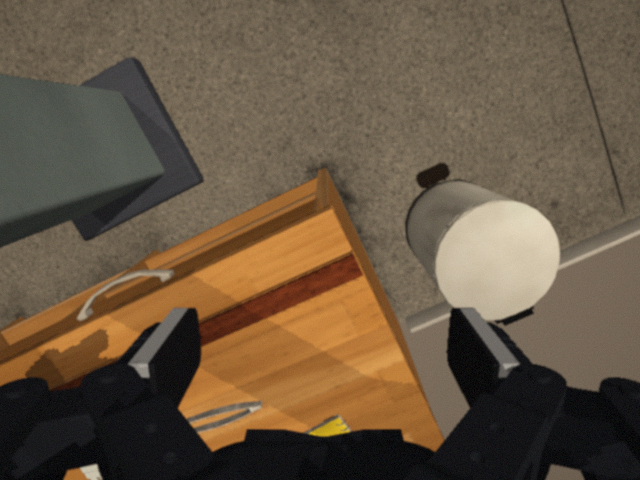

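```bash
cat > h.py <<'E'
import numpy as np, cv2
from scipy.spatial.transform import Rotation as R
from bench import bot, solve_ik, imaging
def ray(m,uv):
    K=m["K"];d=np.array([-m["k1"] if 0 else m["k1"],0,0,0,0.])
    p=cv2.undistortPoints(np.array(uv,float).reshape(-1,1,2),K,d).reshape(-1,2)
    v=np.c_[p[:,0],-p[:,1],-np.ones(len(p))]
    return v@R.from_euler('xyz',m["rotation"]).as_matrix().T
def onz(m,uv,z):
    v=ray(m,uv);o=np.array(m["position"]);return o+v*((z-o[2])/v[:,2])[:,None]
def proj(m,P):
    r=R.from_euler('xyz',m["rotation"]).as_matrix()
    q=(np.atleast_2d(P)-m["position"])@r; q=np.c_[q[:,0],-q[:,1],-q[:,2]]
    return cv2.projectPoints(q,np.zeros(3),np.zeros(3),m["K"],np.array([m["k1"],0,0,0,0.]))[0].reshape(-1,2)
def tri(m1,uv1,m2,uv2):
    a=ray(m1,[uv1])[0];b=ray(m2,[uv2])[0];p=np.array(m1["position"]);q=np.array(m2["position"])
    s=np.linalg.lstsq(np.c_[a,-b],q-p,rcond=None)[0]
    x=p+a*s[0];y=q+b*s[1];return (x+y)/2,np.linalg.norm(x-y)
E
python3 - <<'E'
from h import *
m=imaging.camera_model("top")
print(onz(m,[(252,198)],165),onz(m,[(287,210)],165),onz(m,[(418,228)],130))
# rack top plate corners
t=cv2.imread("pics/top0.png");s=cv2.imread("pics/scene0.png")
A=cv2.resize(t[170:270,220:480],None,fx=3,fy=3,interpolation=cv2.INTER_CUBIC)
B=cv2.resize(s[180:300,220:440],None,fx=3.5,fy=3.5,interpolation=cv2.INTER_CUBIC)
cv2.imwrite("pics/topz.png",A);cv2.imwrite("pics/scz.png",B)
E
```

```text
[[581.51220704 155.07254033 165.        ]] [[557.33677191  77.67111741 165.        ]] [[ 531.13021663 -215.47246655  130.        ]]
```

View pics/topz.png

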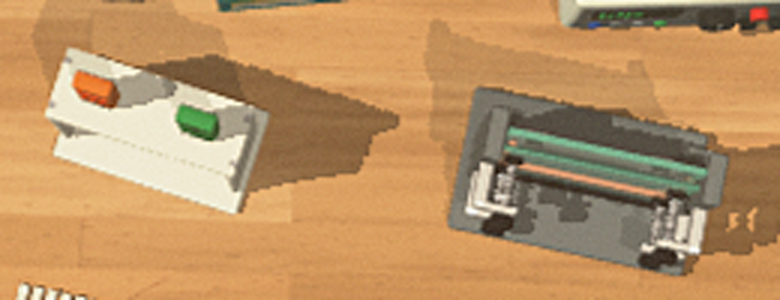

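View pics/scz.png

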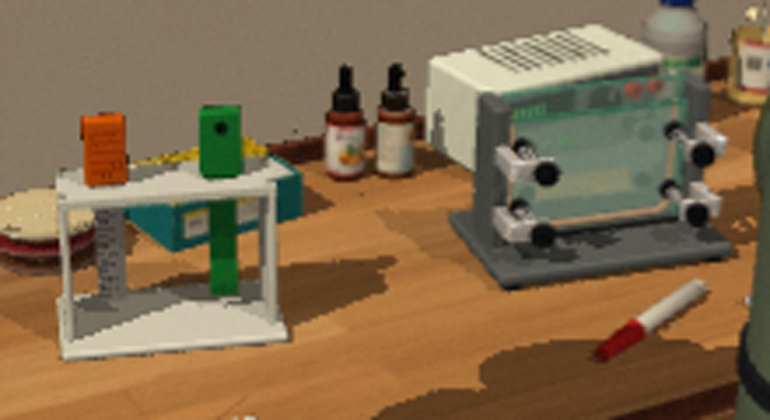

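```bash
python3 - <<'E'
from h import *
import pickle
ms={}
def look(n,p,yaw):
    bot.move_ptp(p,[np.pi,0,yaw]); bot.dwell(.2)
    m=imaging.camera_model("wrist"); im=imaging.capture("wrist"); cv2.imwrite(f"pics/{n}.png",im); ms[n]=m
    print(n,bot.get_state()["t"],bot.get_state()["tcp_pos"],m["position"],m["rotation"])
look("wr",[578,150,310],1.27)
look("ws",[531,-215,300],1.32)
pickle.dump(ms,open("ms.pkl","wb"))
print(bot.get_state()["qpos"])
E
```

```text
wr 2.1917 [577.67706288 150.77982562 309.96271941] [598.03736047 215.60129118 450.98390987] [-2.74892801e-01  8.25785066e-06 -3.00097876e-01]
ws 3.8167 [ 531.38749906 -214.11863842  300.0583696 ] [ 548.5065417  -148.34854901  441.10412069] [-0.27481148 -0.00029732 -0.24990497]
[-5.11891118e-01  3.35784538e-01 -2.83908717e-03  1.23206339e+00
  4.94079725e-05  1.30813022e+00]
```

View pics/wr.png

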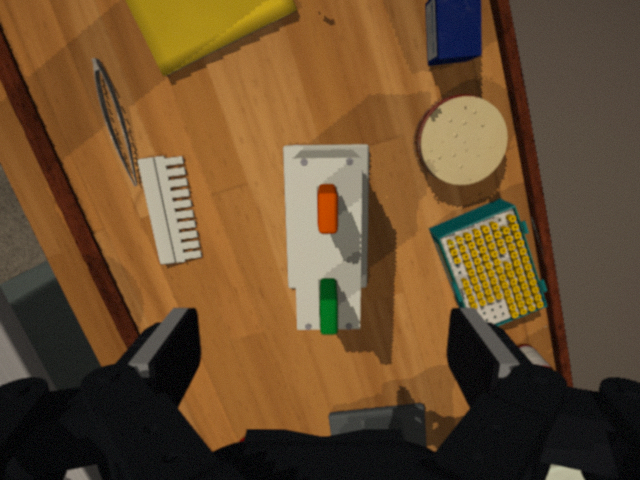

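View pics/ws.png

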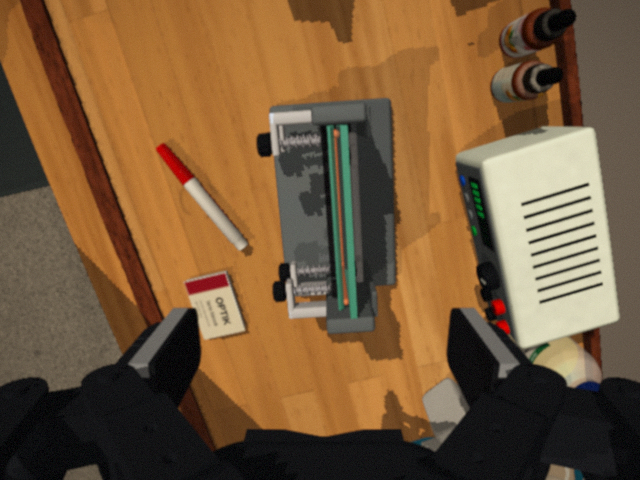

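```bash
python3 - <<'E'
from h import *
import pickle
ms=pickle.load(open("ms.pkl","rb"))
w=cv2.imread("pics/wr.png");s=cv2.imread("pics/ws.png")
cv2.imwrite("pics/wrz.png",cv2.resize(w[170:340,280:375],None,fx=3.5,fy=3.5,interpolation=cv2.INTER_CUBIC))
cv2.imwrite("pics/wsz.png",cv2.resize(s[110:330,270:400],None,fx=2.7,fy=2.7,interpolation=cv2.INTER_CUBIC))
cv2.imwrite("pics/wz.png",np.hstack([cv2.resize(cv2.imread("pics/wrz.png"),(330,595)),cv2.imread("pics/wsz.png")[:595]]))
m=ms["wr"]
for P in ([578,150,165],[578,150,115]): print(proj(m,P))
hsv=cv2.cvtColor(w,cv2.COLOR_BGR2HSV)
for n,lo,hi in (("o",(3,150,80),(16,255,255)),("g",(50,120,40),(75,255,255))):
    k=cv2.inRange(hsv,lo,hi);k[:,:250]=0;k[:,380:]=0;k[:150]=0;k[350:]=0
    c=max(cv2.findContours(k,0,1)[0],key=cv2.contourArea);print(n,cv2.boundingRect(c),cv2.minAreaRect(c))
    x,y,a,b=cv2.boundingRect(c)
    for r in range(y,y+b,3):
        q=np.where(k[r])[0];print(r,q.min(),q.max(),w[r,int(q.mean())])
E
```

```text
Traceback (most recent call last):
ValueError: all the input array dimensions except for the concatenation axis must match exactly, but along dimension 0, the array at index 0 has size 595 and the array at index 1 has size 594
```

```bash
python3 - <<'E'
from h import *
import pickle
ms=pickle.load(open("ms.pkl","rb"))
w=cv2.imread("pics/wr.png")
cv2.imwrite("pics/wz.png",np.hstack([cv2.resize(cv2.imread("pics/wrz.png"),(330,594)),cv2.imread("pics/wsz.png")[:594]]))
m=ms["wr"]
for P in ([578,150,165],[578,150,115]): print(proj(m,P))
hsv=cv2.cvtColor(w,cv2.COLOR_BGR2HSV)
for n,lo,hi in (("o",(3,150,80),(16,255,255)),("g",(50,120,40),(75,255,255))):
    k=cv2.inRange(hsv,lo,hi);k[:,:250]=0;k[:,380:]=0;k[:150]=0;k[350:]=0
    c=max(cv2.findContours(k,0,1)[0],key=cv2.contourArea);print(n,cv2.boundingRect(c),cv2.minAreaRect(c))
    x,y,a,b=cv2.boundingRect(c)
    for r in range(y,y+b,3):
        q=np.where(k[r])[0];print(r,q.min(),q.max(),w[r,int(q.mean())])
E
```

```text
[[323.81205398 224.86529244]]
[[323.76166873 210.5588266 ]]
o (250, 150, 130, 200) ((314.5, 249.5), (199.0, 129.0), 90.0)
150 250 379 [164 184 190]
153 250 379 [160 181 189]
156 250 379 [163 184 189]
159 250 379 [160 180 188]
162 250 379 [159 181 188]
165 250 379 [159 182 186]
168 250 379 [165 187 192]
171 250 379 [162 182 188]
174 250 379 [164 186 192]
177 250 379 [164 183 191]
180 250 379 [161 180 187]
183 250 379 [160 183 191]
186 250 379 [161 184 190]
189 250 379 [162 184 193]
192 250 379 [157 180 189]
195 250 379 [162 182 188]
198 250 379 [160 181 189]
201 250 379 [162 182 189]
204 250 379 [162 184 192]
207 250 337 [165 187 192]
210 250 337 [161 184 188]
213 250 337 [162 185 191]
216 250 337 [162 186 191]
219 250 337 [162 184 191]
222 250 337 [161 182 190]
225 250 337 [162 184 188]
228 250 336 [159 179 189]
231 250 336 [152 173 184]
234 250 284 [ 53 114 167]
237 250 284 [ 53 109 163]
240 250 284 [ 54 112 168]
243 250 285 [ 51 111 162]
246 250 285 [ 49 110 165]
249 250 285 [ 48 108 166]
252 250 285 [ 50 113 166]
255 250 285 [ 48 107 164]
258 250 285 [ 50 109 166]
261 250 379 [ 49
[... 588 characters left out ...]
0 379 [ 71 119 164]
333 250 379 [ 47 107 161]
336 250 379 [ 50 109 162]
339 250 379 [ 56 110 166]
342 250 379 [ 47 108 161]
345 250 379 [ 50 107 162]
348 250 379 [ 53 110 163]
g (320, 279, 18, 55) ((328.5, 306.0), (54.0, 17.0), 90.0)
279 323 333 [27 72 22]
282 321 335 [21 72  1]
285 321 335 [27 72 11]
288 320 335 [18 72  0]
291 320 336 [22 71 11]
294 320 336 [20 70  1]
297 320 336 [20 72  2]
300 320 336 [25 98  0]
303 320 336 [ 30 109   0]
306 320 337 [ 32 109   2]
309 320 337 [ 31 108   4]
312 320 336 [ 30 108   9]
315 320 336 [ 36 112   9]
318 321 336 [ 32 110   1]
321 321 336 [ 31 106   2]
324 321 336 [ 33 108   9]
327 321 336 [ 28 108   0]
330 321 336 [ 31 107   5]
333 322 334 [24 93 28]
```

View pics/wz.png

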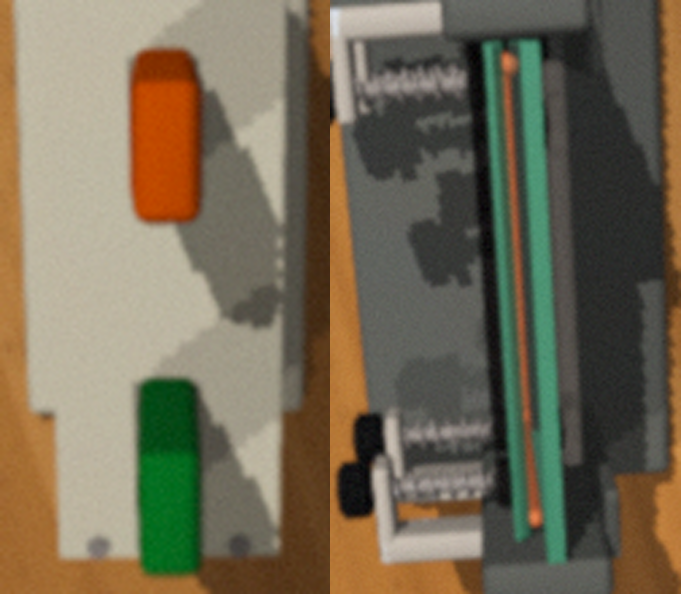

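```bash
python3 - <<'E'
from h import *
import pickle
ms=pickle.load(open("ms.pkl","rb"))
m=ms["wr"];w=cv2.imread("pics/wr.png").astype(float)
c=onz(m,[(327.8,213),(328.9,317)],165);print(c)
d=c[0]-c[1];print("rack yaw",np.arctan2(d[1],d[0])-np.pi/2,np.hypot(d[0],d[1]))
L=onz(m,[(317.7,213),(337.9,213),(327.8,192.9),(327.8,233)],165);print(L[:,:2])
s=cv2.imread("pics/ws.png")
hsv=cv2.cvtColor(s,cv2.COLOR_BGR2HSV)
k=cv2.inRange(hsv,(65,80,60),(95,255,255))
for r in range(118,322,6):
    q=np.where(k[r,310:380])[0]+310
    if len(q)==0: print(r);continue
    runs=np.split(q,np.where(np.diff(q)>1)[0]+1);print(r,[(a[0],a[-1]) for a in runs])
E
```

```text
[[583.15373762 157.28119868 165.        ]
 [560.73327635  81.27706546 165.        ]]
rack yaw -0.28685417446204675 79.24206805274649
[[576.44479582 159.3572997 ]
 [589.8634215  155.20595462]
 [587.27785855 170.73884828]
 [578.94426018 143.54289815]]
118
124 [(np.int64(340), np.int64(346))]
130 [(np.int64(326), np.int64(331)), (np.int64(340), np.int64(348))]
136 [(np.int64(327), np.int64(332)), (np.int64(341), np.int64(347))]
142 [(np.int64(327), np.int64(331)), (np.int64(340), np.int64(347))]
148 [(np.int64(328), np.int64(331)), (np.int64(341), np.int64(348))]
154 [(np.int64(328), np.int64(332)), (np.int64(341), np.int64(349))]
160 [(np.int64(328), np.int64(332)), (np.int64(341), np.int64(349))]
166 [(np.int64(329), np.int64(333)), (np.int64(342), np.int64(349))]
172 [(np.int64(329), np.int64(333)), (np.int64(342), np.int64(349))]
178 [(np.int64(330), np.int64(333)), (np.int64(342), np.int64(349))]
184 [(np.int64(330), np.int64(334)), (np.int64(343), np.int64(350))]
190 [(np.int64(330), np.int64(334)), (np.int64(343), np.int64(350))]
196 [(np.int64(331), np.int64(335)), (np.int64(343
[... 666 characters left out ...]
t64(338)), (np.int64(347), np.int64(353))]
262 [(np.int64(335), np.int64(339)), (np.int64(347), np.int64(354))]
268 [(np.int64(335), np.int64(340)), (np.int64(347), np.int64(355))]
274 [(np.int64(336), np.int64(340)), (np.int64(346), np.int64(355))]
280 [(np.int64(336), np.int64(341)), (np.int64(347), np.int64(355))]
286 [(np.int64(337), np.int64(341)), (np.int64(348), np.int64(356))]
292 [(np.int64(337), np.int64(341)), (np.int64(349), np.int64(356))]
298 [(np.int64(337), np.int64(342)), (np.int64(349), np.int64(356))]
304 [(np.int64(338), np.int64(342)), (np.int64(349), np.int64(357))]
310 [(np.int64(340), np.int64(340)), (np.int64(350), np.int64(357))]
316 [(np.int64(350), np.int64(357))]
```

```bash
python3 - <<'E'
from h import *
import pickle
ms=pickle.load(open("ms.pkl","rb"))
m=ms["ws"]
s=cv2.imread("pics/ws.png")
g=cv2.cvtColor(s,cv2.COLOR_BGR2HSV);k=cv2.inRange(g,(65,80,60),(95,255,255))
rows=np.arange(130,300)
P=[]
for r in rows:
    q=np.where(k[r,310:380])[0]+310
    a=[x for x in np.split(q,np.where(np.diff(q)>1)[0]+1) if len(x)>2]
    if len(a)==2: P.append((r,a[0][0]-.5,a[0][-1]+.5,a[1][0]-.5,a[1][-1]+.5))
P=np.array(P)
def line(col,z):
    f=np.polyfit(P[:,0],P[:,col],1)
    uv=[(np.polyval(f,r),r) for r in (125,220,310)]
    X=onz(m,uv,z);d=X[0]-X[2];d/=np.linalg.norm(d);return X,np.arctan2(d[1],d[0])-np.pi/2,
Ls=[line(1,118),line(2,118),line(3,134),line(4,134)]
for X,y in Ls: print(X[:,:2].round(1).tolist(),round(y,4))
yaw=np.mean([l[1] for l in Ls]);ex=np.array([np.cos(yaw),np.sin(yaw)])
print(yaw,[(X[1,:2]@ex).round(2) for X,_ in Ls])
ey=np.array([-ex[1],ex[0]])
# ends of rear plate / posts
print("rear plate ends y:",[onz(m,[uv],134)[0,:2]@ey for uv in ((344,122),(353.5,318))])
E
python3 - <<'E'
import cv2
s=cv2.imread("pics/ws.png")
cv2.imwrite("pics/e.png",cv2.hconcat([cv2.resize(s[95:145,310:380],None,fx=5.5,fy=5.5,interpolation=0),cv2.resize(s[290:340,310:380],None,fx=5.5,fy=5.5,interpolation=0)]))
E
```

```text
[[550.0, -149.8], [536.7, -221.2], [522.6, -297.5]] -0.1829
[[553.6, -150.7], [540.7, -222.2], [527.0, -298.6]] -0.1781
[[559.1, -152.0], [546.3, -219.9], [532.7, -292.4]] -0.1864
[[564.7, -153.5], [552.3, -221.4], [539.2, -294.1]] -0.1794
-0.18169870348069922 [np.float64(567.88), np.float64(571.97), np.float64(577.04), np.float64(583.21)]
rear plate ends y: [np.float64(-46.68266212995977), np.float64(-198.6020087537344)]
```

View pics/e.png

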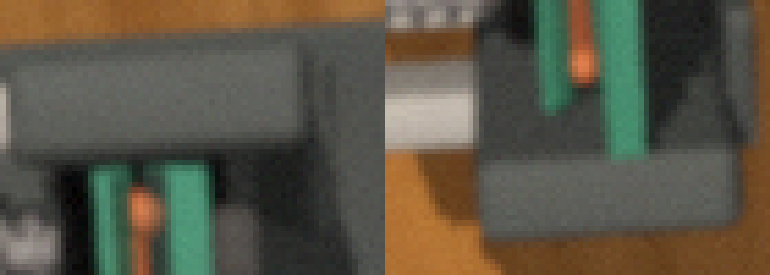

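```bash
cat >> h.py <<'E'
def fmean(n=5,dt=.04):
    a=[]
    for _ in range(n):
        bot.dwell(dt);s=bot.get_state();a.append(np.r_[s["contact_force"],s["wrist_torque"]])
    return np.mean(a,0)
E
python3 - <<'E'
from h import *
o=[np.pi,0,np.pi/2-.287]
bot.grip(0.5,50)
bot.move_ptp([583.2,157.3,200],o)
bot.movel([583.2,157.3,124],o,max_speed=120)
print(fmean(3)); print(bot.get_state()["tcp_pos"])
print(bot.grip(0.0,50)); s=bot.get_state();print(s["opening"],s["tcp_pos"],fmean(3))
p=s["tcp_pos"]
bot.movel([583.2,157.3,270],o,max_speed=120)
f=fmean(8);print(f);s=bot.get_state();print(s["t"],s["tcp_pos"],s["orientation"],s["opening"])
m=imaging.camera_model("wrist");im=imaging.capture("wrist");cv2.imwrite("pics/held.png",im)
import pickle;pickle.dump(m,open("mh.pkl","wb"))
im=imaging.capture("scene");cv2.imwrite("pics/scene1.png",im)
E
```

```text
[-0.0101347   0.55943447  0.30427582  0.01852075 -0.02232031 -0.01778012]
[584.0551838  157.34403508 125.14009464]
False
0.15770203786339457 [583.20177338 157.49854598 124.61509847] [-2.42294687  0.46096168  5.72440177  0.04001307  0.4792625  -0.01899494]
[-0.08201807  0.32730237 -1.14453207  0.00581486  0.00459538  0.00812657]
8.85 [583.10122329 157.27676423 269.71487858] [-3.14117829e+00  2.24586239e-04  1.28381347e+00] 0.15844385433315294
```

View pics/held.png

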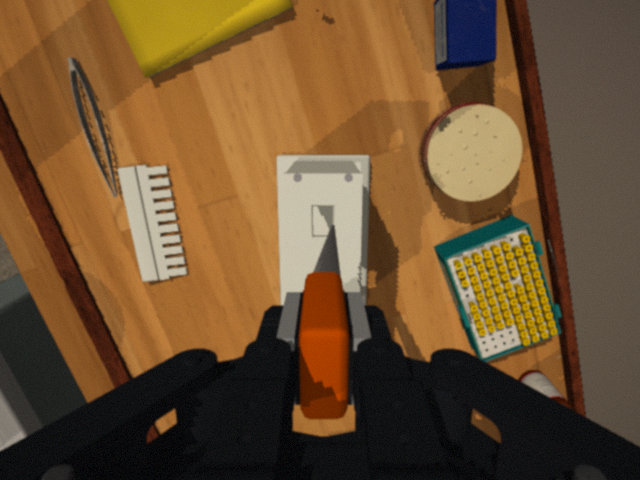

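View pics/scene1.png

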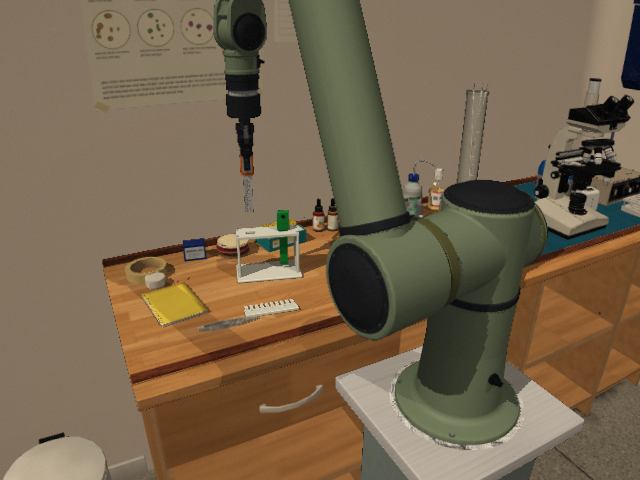

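```bash
python3 - <<'E'
from h import *
import pickle
m=pickle.load(open("mh.pkl","rb"))
y=-.287;ex=np.array([np.cos(y),np.sin(y),0]);ey=np.array([-ex[1],ex[0],0])
o=np.array([583.1,157.28,269.7-104.6])
for n,sx in (("flat+x",1),("flat-x",-1)):
    for q in ((7,10,0),(5,10,0),(7,10,95),(-5.5,10,95),(7,15,95),(-7,15,95),(7,15,145),(-7,15,145)):
        print(n,q,proj(m,o+sx*q[0]*ex+q[1]*ey+[0,0,q[2]]).round(1))
    
im=cv2.imread("pics/held.png");cv2.imwrite("pics/heldz.png",cv2.resize(im[210:430,270:380],None,fx=2.7,fy=2.7,interpolation=cv2.INTER_CUBIC)) 
cv2.imwrite("pics/heldz2.png",cv2.resize(im[215:300,290:370],None,fx=7,fy=7,interpolation=cv2.INTER_CUBIC)) 
E
```

```text
flat+x (7, 10, 0) [[334.5 223. ]]
flat+x (5, 10, 0) [[331.2 223. ]]
flat+x (7, 10, 95) [[340.7 279.9]]
flat+x (-5.5, 10, 95) [[308.1 279.9]]
flat+x (7, 15, 95) [[340.9 267.5]]
flat+x (-7, 15, 95) [[304.  267.6]]
flat+x (7, 15, 145) [[348.3 329.9]]
flat+x (-7, 15, 145) [[295.6 329.9]]
flat-x (7, 10, 0) [[311.2 223. ]]
flat-x (5, 10, 0) [[314.5 223. ]]
flat-x (7, 10, 95) [[304.2 279.9]]
flat-x (-5.5, 10, 95) [[336.8 279.9]]
flat-x (7, 15, 95) [[304.  267.6]]
flat-x (-7, 15, 95) [[340.9 267.5]]
flat-x (7, 15, 145) [[295.6 329.9]]
flat-x (-7, 15, 145) [[348.3 329.9]]
```

View pics/heldz2.png

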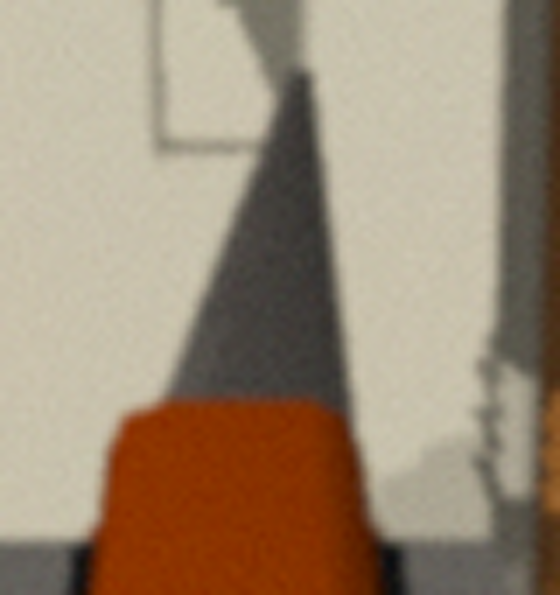

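```bash
cat >> h.py <<'E'
Y=-.182
EX=np.array([np.cos(Y),np.sin(Y)]);EY=np.array([-EX[1],EX[0]])
O=[np.pi,0,np.pi/2+Y]
def W(xf,y,tip): # flat face x', y', tip z -> TCP
    return np.r_[(xf-7)*EX+y*EY,tip+104.6]
def cur():
    s=bot.get_state();p=s["tcp_pos"];return np.array([p[:2]@EX+7,p[:2]@EY,p[2]-104.6]),s["t"]
def fs(n=5):
    f=fmean(n);return np.r_[f[:2]@EX,f[:2]@EY,f[2],f[3:]]
E
python3 - <<'E'
from h import *
bot.move_ptp(W(574.3,-122.6,165),O)
bot.movel(W(574.3,-122.6,140),O,max_speed=60); bot.dwell(.2)
m=imaging.camera_model("wrist");im=imaging.capture("wrist");cv2.imwrite("pics/ins.png",im)
print(cur(),fs())
cv2.imwrite("pics/insz.png",cv2.resize(im[100:330,260:420],None,fx=2.6*1.3,fy=2.6,interpolation=cv2.INTER_CUBIC))
cv2.imwrite("pics/ins_s.png",imaging.capture("scene"))
import pickle;pickle.dump(m,open("mi.pkl","wb"))
E
```

```text
(array([ 574.53889015, -122.72831192,  140.41741247]), 11.1917) [ 0.23883553 -0.04089693 -1.14007769 -0.01332947 -0.00738863  0.00500115]
```

View pics/ins.png

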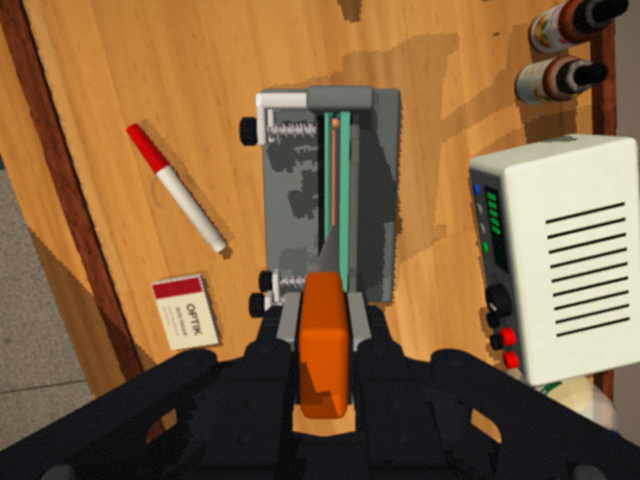

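View pics/insz.png

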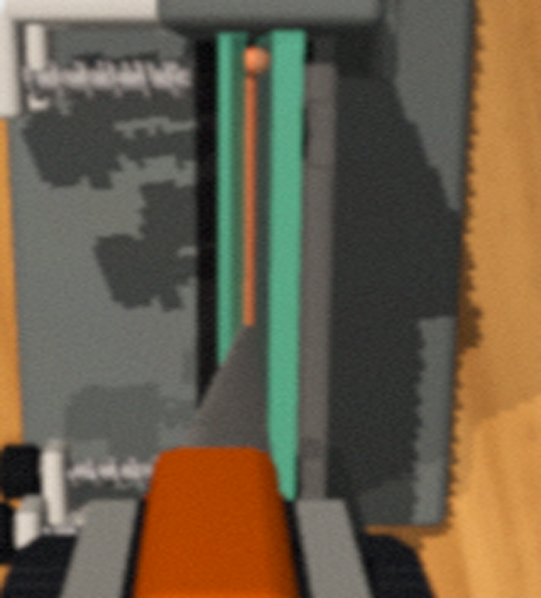

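```bash
python3 - <<'E'
from h import *
import pickle
m=pickle.load(open("mi.pkl","rb"));s=cv2.imread("pics/ins.png")
k=cv2.inRange(cv2.cvtColor(s,cv2.COLOR_BGR2HSV),(65,80,60),(95,255,255))
P=[]
for r in range(118,225):
    q=np.where(k[r,310:370])[0]+310
    a=[x for x in np.split(q,np.where(np.diff(q)>1)[0]+1) if len(x)>2]
    if len(a)==2:P.append((r,a[0][0]-.5,a[0][-1]+.5,a[1][0]-.5,a[1][-1]+.5))
P=np.array(P);print(len(P))
for c,z in ((1,118),(2,118),(3,134),(4,134)):
    f=np.polyfit(P[:,0],P[:,c],1);X=onz(m,[(np.polyval(f,r),r) for r in (118,225)],z)
    d=(X[0]-X[1])[:2];print(c,X[:,:2]@EX,np.arctan2(d[1],d[0])-np.pi/2)
print(onz(m,[(344,109.5)],134)[0,:2]@EY)
E
```

```text
107
1 [568.05032467 567.98201306] -0.18300899855954045
2 [572.16460599 571.82312369] -0.1870437324949088
3 [577.52047093 577.14912376] -0.18783259560647414
4 [583.26479228 583.06066712] -0.18520573018041198
-47.16020052827933
```

```bash
sed -i 's/^Y=-.182/Y=-.185/' h.py; python3 - <<'E'
from h import *
c,_=cur()
# recompute targets in new axes from point under old ones
bot.movel(W(574.5,-124.3 if 0 else c[1],124),O,max_speed=40); bot.dwell(.2)
c,t=cur();f0=fs(8);print(c,t,f0.round(2))
hit=bot.movel(W(579.5,c[1],124),O,max_speed=4,threshold=1.2)
c,t=cur();f=fs(6);print(hit,c,t,(f-f0).round(2))
np.save("f0.npy",f0)
cv2.imwrite("pics/touch.png",imaging.capture("wrist"))
E
```

```text
[ 574.69001718 -121.02633748  124.25497144] 12.2 [-0.1   0.5  -0.88  0.    0.02  0.01]
True [ 578.16138101 -120.81356327  123.16431266] 13.5833 [ 0.15 -0.65 -0.08 -0.03 -0.03 -0.02]
```

```bash
python3 - <<'E'
from h import *
f0=np.load("f0.npy")
for x in (577.5,577.9,578.3,578.6,578.9,579.2):
    bot.movel(W(x,-120.9,124),O,max_speed=10); f=fs(8)-f0;c,t=cur()
    print(x,c.round(2),round(t,2),f.round(2))
    if f[0]<-1.6: break
E
```

```text
577.5 [ 577.49 -120.9   123.98] 14.49 [-0.2  -0.85 -0.52 -0.01 -0.02 -0.  ]
577.9 [ 577.89 -120.9   124.01] 15.07 [ 0.2  -0.64 -0.36 -0.01 -0.01 -0.01]
578.3 [ 578.29 -120.89  124.  ] 15.66 [ 0.1  -0.41 -0.11 -0.01 -0.01 -0.  ]
578.6 [ 578.54 -120.88  123.98] 16.24 [-0.6  -0.73 -0.08  0.01  0.09 -0.03]
578.9 [ 578.79 -120.89  123.95] 16.82 [-1.1  -0.57  0.57  0.06  0.38  0.01]
579.2 [ 579.05 -120.9   123.95] 17.41 [-1.94 -0.68  0.59  0.11  0.67  0.01]
```

```bash
python3 - <<'E'
from h import *
f0=np.load("f0.npy")
bot.movel(W(578.2,-120.9,124),O,max_speed=20)
hit=bot.movel(W(578.2,-120.9,104),O,max_speed=15,threshold=4);c,t=cur();print(hit,c.round(2),t,(fs(5)-f0).round(2))
if not hit:
  for z in np.arange(101,84,-2.):
    hit=bot.movel(W(578.2,-120.9,z),O,max_speed=15,threshold=6); f=fs(5)-f0;c,t=cur()
    print(z,hit,c.round(2),round(t,2),f.round(2))
    if hit or f[2]>1.5 or abs(f[0])>1.5: break
E
```

```text
False [ 578.24 -120.9   104.09] 19.1417 [ 0.27 -0.44 -0.11 -0.01 -0.01 -0.  ]
101.0 False [ 578.26 -120.94  101.06] 19.91 [-0.11 -0.4  -0.05  0.03 -0.03 -0.01]
99.0 False [ 578.27 -120.93   99.06] 20.4 [ 0.08 -0.56 -0.08  0.01 -0.02 -0.02]
97.0 False [ 578.22 -120.9    97.01] 20.89 [ 0.45 -0.49 -0.29  0.   -0.03  0.  ]
95.0 False [ 578.24 -120.89   95.02] 21.38 [ 0.45 -0.25  0.04 -0.02 -0.1  -0.  ]
93.0 False [ 578.3  -120.93   92.98] 21.88 [ 0.91 -0.72 -0.55 -0.08 -0.24  0.01]
91.0 False [ 578.29 -120.92   90.97] 22.37 [ 1.14 -1.   -0.33 -0.12 -0.31  0.  ]
89.0 False [ 578.31 -120.91   88.98] 22.86 [ 1.57 -0.39 -0.13 -0.16 -0.39 -0.02]
```

```bash
python3 - <<'E'
from h import *
f0=np.load("f0.npy")
for x,z in ((578.5,89),(578.65,88),(578.75,87),(578.85,86),(578.95,85),(579.0,84)):
    hit=bot.movel(W(x,-120.9,z),O,max_speed=8,threshold=9)
    s=bot.get_state()["contact_force"]
    f=fs(6)-f0;c,t=cur()
    print(x,z,hit,c.round(2),round(t,2),f.round(2),round(s[2]-f0[2],2))
    if hit or f[2]>6 or abs(f[0])>3: break
E
```

```text
578.5 89 False [ 578.43 -120.9    88.98] 23.36 [ 0.92 -1.12  0.37 -0.14 -0.28  0.01] -0.47
578.65 88 False [ 578.62 -120.9    88.02] 23.88 [ 0.23 -0.45  1.41 -0.08 -0.09  0.03] 2.22
578.75 87 False [ 578.69 -120.87   86.91] 24.41 [ 0.19 -0.15  1.69 -0.05 -0.05 -0.01] 0.82
578.85 86 False [ 578.78 -120.89   85.91] 24.93 [-0.18 -0.77  1.7  -0.04  0.02  0.02] 1.61
578.95 85 False [ 578.9  -120.91   84.96] 25.46 [-0.42 -0.62  1.52 -0.01  0.1   0.02] 2.76
579.0 84 False [ 578.99 -120.93   83.99] 25.98 [-0.78 -0.64  2.5  -0.03  0.17  0.03] 2.23
```

```bash
python3 - <<'E'
from h import *
f0=np.load("f0.npy")
for x,z in ((578.88,84),(578.88,82.5),(578.88,81)):
    hit=bot.movel(W(x,-120.9,z),O,max_speed=8,threshold=9)
    f=fs(14)-f0;c,t=cur()
    print(x,z,hit,c.round(2),round(t,2),f.round(2))
m=imaging.camera_model("wrist");im=imaging.capture("wrist")
import pickle;pickle.dump(m,open("mf.pkl","wb"))
cv2.imwrite("pics/fin.png",im)
cv2.imwrite("pics/finz.png",cv2.resize(im[60:320,260:420],None,fx=3.4,fy=2.3,interpolation=cv2.INTER_CUBIC))
s=imaging.capture("scene");cv2.imwrite("pics/fins.png",cv2.resize(s[150:300,290:490],None,fx=4,fy=4,interpolation=cv2.INTER_CUBIC))
E
```

```text
578.88 84 False [ 578.88 -120.94   83.99] 26.82 [-0.28 -0.81  1.31 -0.04  0.05  0.02]
578.88 82.5 False [ 578.97 -120.91   82.58] 27.73 [-0.26 -0.5   2.87 -0.01  0.04  0.04]
578.88 81 False [ 578.88 -120.91   80.93] 28.65 [ 0.45 -0.83  2.4  -0.09 -0.11  0.03]
```

View pics/finz.png

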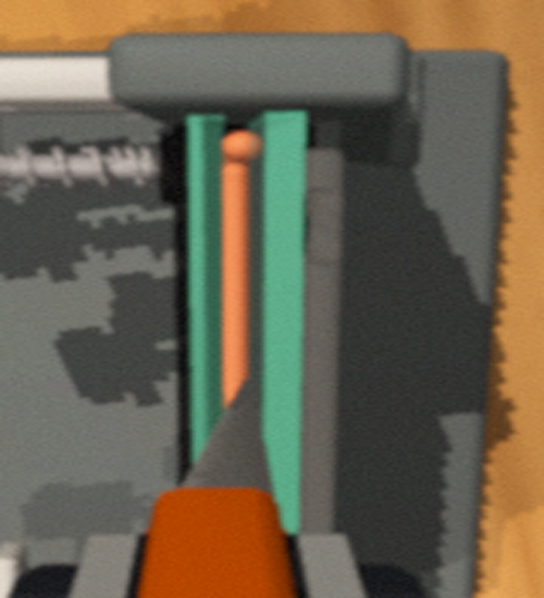

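View pics/fins.png

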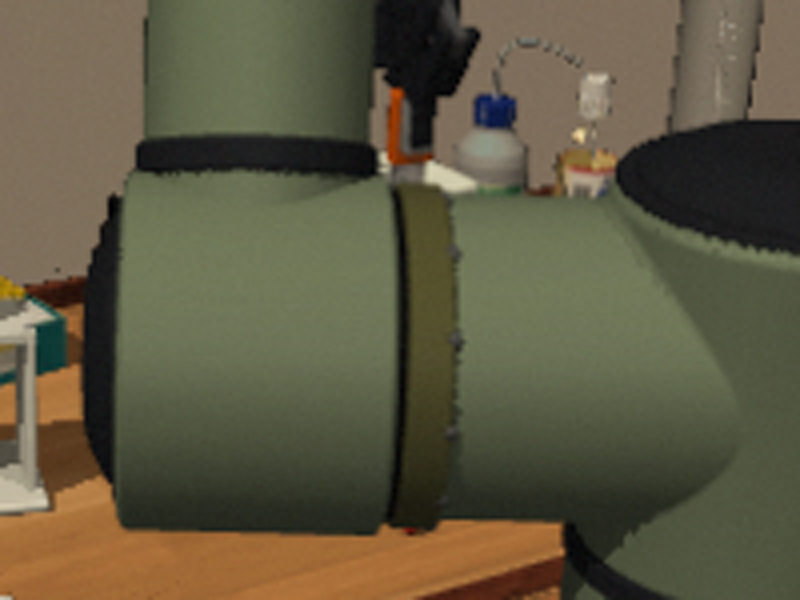

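```bash
python3 - <<'E'
from h import *
import pickle
for n,mm,r0,r1 in (("ws",pickle.load(open("ms.pkl","rb"))["ws"],128,300),("ins",pickle.load(open("mi.pkl","rb")),118,225),("fin",pickle.load(open("mf.pkl","rb")),112,220)):
    s=cv2.imread(f"pics/{n}.png");sat=s[:,:,1].astype(float)-s[:,:,2]  # G-R
    P=[]
    for r in range(r0,r1):
        v=sat[r,300:380];q=np.where(v>30)[0]
        a=[x for x in np.split(q,np.where(np.diff(q)>1)[0]+1) if len(x)>2]
        if len(a)!=2: continue
        th=30;row=[r]
        for x in a:
            i=x[0];row.append(300+i-1+(th-v[i-1])/(v[i]-v[i-1]))
            j=x[-1];row.append(300+j+(v[j]-th)/(v[j]-v[j+1]))
        P.append(row)
    P=np.array(P);out=[]
    rm=(r0+r1)/2
    for c,z in ((1,118),(2,118),(3,134),(4,134)):
        f=np.polyfit(P[:,0],P[:,c],1);res=P[:,c]-np.polyval(f,P[:,0]);f=np.polyfit(P[abs(res)<1,0],P[abs(res)<1,c],1)
        A=onz(mm,[(np.polyval(f,r),r) for r in (r0,r1)],z)[:,:2]
        a,b=A@EX,A@EY; y=-90; out.append(np.interp(y,b[::-1],a[::-1]))
    print(n,len(P),np.round(out,2),"outer",round(out[3]-out[0],2),"inner",round(out[2]-out[1],2))
E
```

```text
ws 172 [568.5  572.06 577.6  583.52] outer 15.02 inner 5.55
ins 107 [568.42 572.38 577.58 583.48] outer 15.06 inner 5.2
fin 108 [567.9  572.39 578.24 583.97] outer 16.07 inner 5.85
```

```bash
python3 - <<'E'
from h import *
f0=np.load("f0.npy")
for d in (0.25,.5,.75,.5,.25,0,-.25,-.5,-.75,-.5,-.25,0):
    bot.movel(W(578.88+d,-120.9,81),O,max_speed=8)
    f=fs(4)-f0;c,t=cur();print(d,c.round(2),round(t,2),f.round(2))
E
```

```text
0.25 [ 578.99 -120.87   80.93] 29.17 [-0.09 -0.69  2.17 -0.11 -0.01  0.05]
0.5 [ 579.16 -120.9    80.92] 29.58 [-1.06 -1.01  1.99 -0.03  0.25  0.02]
0.75 [ 579.37 -120.88   80.93] 30.0 [-1.77 -0.7   2.41  0.    0.54  0.06]
0.5 [ 579.35 -120.89   80.96] 30.42 [-2.12 -1.19  2.23 -0.02  0.5   0.04]
0.25 [ 579.2  -120.89   80.92] 30.83 [-1.3  -0.73  0.71 -0.06  0.29  0.03]
0 [ 579.01 -120.9    80.96] 31.25 [-0.22 -0.95 -0.39 -0.11  0.06  0.02]
-0.25 [ 578.81 -120.88   80.99] 31.67 [ 0.87 -1.16 -1.21 -0.16 -0.26  0.02]
-0.5 [ 578.57 -120.9    81.  ] 32.08 [ 1.77 -1.31 -1.93 -0.22 -0.57  0.02]
-0.75 [ 578.37 -120.89   81.04] 32.5 [ 2.94 -0.7  -2.82 -0.24 -0.87  0.01]
-0.5 [ 578.43 -120.9    81.01] 32.92 [ 2.81 -0.52 -2.48 -0.22 -0.83  0.02]
-0.25 [ 578.55 -120.9    81.03] 33.33 [ 1.81 -0.44 -1.69 -0.2  -0.67  0.02]
0 [ 578.73 -120.9    81.01] 33.75 [ 1.46 -0.68 -0.58 -0.13 -0.39  0.02]
```

```bash
python3 - <<'E'
from h import *
import pickle
f0=np.load("f0.npy")
for x,z in ((579.0,83),(578.93,81)):
    bot.movel(W(x,-120.9,z),O,max_speed=8,threshold=9);f=fs(10)-f0;c,t=cur();print(c.round(2),round(t,2),f.round(2))
mm=imaging.camera_model("wrist");s=imaging.capture("wrist");cv2.imwrite("pics/fin2.png",s);pickle.dump(mm,open("mf2.pkl","wb"))
sat=s[:,:,1].astype(float)-s[:,:,2];P=[];r0,r1=112,220
for r in range(r0,r1):
    v=sat[r,300:380];q=np.where(v>30)[0]
    a=[x for x in np.split(q,np.where(np.diff(q)>1)[0]+1) if len(x)>2]
    if len(a)!=2: continue
    row=[r]
    for x in a:
        i=x[0];row.append(300+i-1+(30-v[i-1])/(v[i]-v[i-1]))
        j=x[-1];row.append(300+j+(v[j]-30)/(v[j]-v[j+1]))
    P.append(row)
P=np.array(P);out=[]
for c,z in ((1,118),(2,118),(3,134),(4,134)):
    f=np.polyfit(P[:,0],P[:,c],1)
    A=onz(mm,[(np.polyval(f,r),r) for r in (r0,r1)],z)[:,:2];a,b=A@EX,A@EY;out.append(np.interp(-90,b[::-1],a[::-1]))
print(np.round(out,2),out[3]-out[0],bot.get_state()["opening"])
cv2.imwrite("pics/top2.png",imaging.capture("top"))
E
```

```text
[ 578.81 -120.81   82.89] 34.57 [ 0.72 -0.47 -2.32 -0.02 -0.22  0.03]
[ 579.09 -121.03   81.13] 35.38 [-0.86 -0.28  4.23  0.07  0.17  0.03]
[568.06 572.5  578.4  584.11] 16.048501698208383 0.1560965639644484
```

View pics/fin2.png

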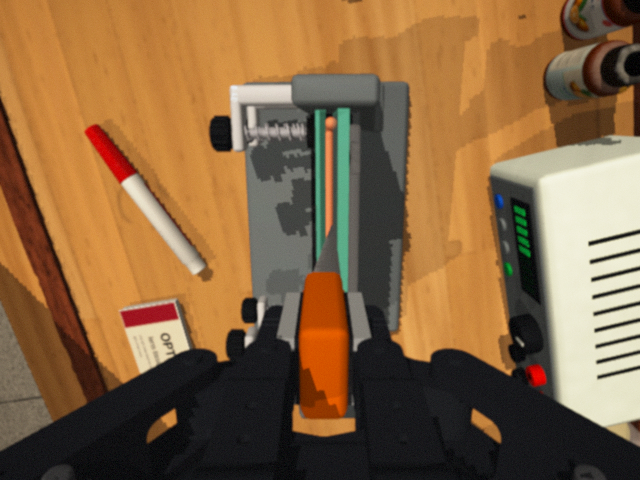

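```bash
python3 - <<'E'
from h import *
bot.dwell(.5);f=fs(6)-np.load("f0.npy");print(cur(),f.round(2),bot.get_state()["opening"])
print(bot.sign_off())
E
```

```text
(array([ 578.98895995, -120.95312309,   81.03410092]), 36.2333) [-0.67 -1.19  3.93 -0.12  0.06  0.01] 0.15800490437209055
the job is handed in; nothing more can be done
None
```

I took the orange-handled wedge out of its rack, turned its flat side to the rear glass and slid it tip down into the cassette gap, near the middle of the width. I handed the job in at about 36 s of the 51 s allowed. The wedge is still gripped and held still, with its tip about 81 mm above the bench.

Last checks:
- **Drag:** the upward drag on the wedge was about 4 N, which is roughly 3.3 N of squeeze per plate at a friction of 0.6.
- **Plate spread:** the wrist camera showed the plates about 1.0 mm farther apart than before. That is about 0.5 mm on each plate, or roughly 3.3 N each, so it agrees with the drag.
- **Balance:** the net sideways force was about −0.7 N along the stand's x, so the rear plate is pressed slightly harder than the front one.

Points that were less certain or did not agree:
- **Force noise:** single force readings wandered by about ±0.5 N, and the reading across the width (stand's y) kept an unexplained offset of 0.5 to 1.2 N.
- **Side-to-side test:** I moved the engaged wedge up to 0.75 mm each way to test the balance. That upset the drag reading, so I raised it 2 mm and pressed it down again.
- **First touch:** the contact moments put the first touch at a tip height of about 93 mm, while the drag build-up suggested about 88.5 mm. I set the depth to suit both, roughly 7 to 12 mm past first touch.
- **Not viewed:** I did not look at the final top-camera picture. The final wrist picture showed nothing disturbed around the stand. The rack and the objects beside it were last seen just after I lifted the wedge out, with the separator still in its slot.

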